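# Check a planed strip on the bench micrometer

### The arm

A 6-joint arm with a two-finger parallel gripper is mounted at the origin on a cart in front of the work surface, level with it; the furniture and walls round the work are solid. World frame = base frame: x ahead of the robot, y to its left, z up, the work surface at z = 0. Lengths are in m, angles in degrees, forces in N, time in s.
With the tool pointing down it reaches from about 0.325 to 0.775 m from the base axis. Payload 5.5 kg.
Tool frame: the origin (TCP) lies at the centre of the arm's flange, where the gripper is bolted on; the fingertips stand 182 mm ahead of it and the grasp point (between the pads) lies 163 mm ahead of it; z points along the fingers, y is the line along which they close (so a half turn about z gives the same grasp; the last joint's range is limited). The gripper opens to 88 mm and grips with 3 to 60 N. Pads are 20 mm wide; open, the fingers measure 115 mm over their backs; the gripper's body (75 mm by 178 mm) begins 61 mm behind the grasp point.
Start: joints at [70.892, 5.22, 70.514, -0, 104.267, -3.249], TCP at [0.164, 0.577, 0.405] pointing down, gripper open.
Joint ranges: [-164.24, 164.24], [-49.07, 125.15], [9.68, 141.18], [-86.29, 266.29], [3.28, 154.24], [-151.56, 151.56]. Speed limits (degrees/s): [147.25, 147.25, 172.46, 180, 180, 180].

### API

Orientations are given as [roll, pitch, yaw] about the fixed x, y, z axes, in that order (R = Rz(yaw) Ry(pitch) Rx(roll)).
In Python, from station import r gives the robot as it stands. The module is installed in compiled form; this text tells all that it offers. Calls block until the motion is done:
- r.reach(position, orientation): joint-space move of the TCP to a pose.
- r.servo_line(position, rotation=None, speed=0.15): straight line of the TCP; rotation=None keeps the orientation; speed is the mean speed in m/s.
- r.move_joints(angles): joint-space move.
- r.let_go() and r.grab(squeeze=None): open the fingers fully, or close them until they stop; squeeze is the grip in N (None keeps the last).
- r.wait(seconds).
- r.inverse_kinematics(position, orientation): joint angles nearest the present ones, or None.
- r.sense(): the state.
- r.snapshot(name): name is "side" or "top"; returns a dict with "frame" (400x640x3 uint8, red, green, blue), "fx", "fy", "cx", "cy" (pixels), "dist_coeffs" ([k1, k2, p1, p2, k3] as OpenCV has them; the pictures are not rectified), "R" (3x3) and "t" (3): a world point X has camera coordinates R X + t. Camera axes: x right, y down, z forward; pixel columns grow to the right and rows downward; lengths in m; the calibration is good to about 2 mm. A picture is of the moment at which its call begins. There is no depth.
A pose or a line that the arm cannot do raises r.IKError and nothing moves.
- r.hand_in(): hands the job in; it is judged then, once.
The state is a dict: "clock": time; "joints": joint angles; "joint_vel": joint speeds; "joint_torque": joint torques, N m; "tcp_pos": TCP position; "orientation": TCP orientation; "contact_force": force on the tool from outside, world axes, zero at the start; "torque": the same for the moment, N m; "opening": finger opening in m; "gripper_force": force on a finger pad.
Only numpy, scipy, OpenCV 4.12 (cv2) and the standard library are available. Lean on these libraries where they do the work, as an engineer would, in place of code of your own. Each camera call takes 0.05 s, during which the arm holds its last target. There are 200 camera calls.

### The job

Take the planed dark wooden strip out of its planing cradle and lay it flat and lengthwise on the table of the bench micrometer, under the open spindle, with its end pushed fully home against the back stop, and let go of it. Then turn the small ratchet cap at the very top clockwise until the spindle bears on the strip and the ratchet has slipped by at least three clicks, without forcing the spindle; leave the strip held there.

Things in the scene. Friction and masses are not known exactly. Their poses are not given: they have to be found in the camera images.
- strip: loose planed strip of dark wood, 130 x 28 x 14 mm, about 45 g, both ends alike. Origin at the centre of its underside, x along its length, y across its width, z up. It starts lying in the cradle.
- cradle: planing cradle of light wood fixed to the bench, 196 x 80 x 22 mm; origin at the centre of its underside, x along its length. The strip lies along x on a floor 10 mm above the bench, 2 mm play, between end stops and side strips 22 mm high (strip 2 mm proud). The side strips leave the middle 56 mm open on both sides out to the edges: only there can fingers take the strip, across its width.
- micrometer: upright bench micrometer, grey cast iron and steel, fixed to the bench, base 184 x 94 mm. Origin on the bench right under the vertical spindle axis; x points from the open throat to the column at the back (x = 54 mm, 122 mm high), y left. Flat table at height 36 mm, 64 mm wide, x = -90 to +28 mm. The head round the axis, 44 mm across, fills heights 77 to 109 mm; above it sleeve and thimble.
- anvil (a point): point on the table under the spindle axis, 36 mm above the bench; its axes are those of the micrometer.
- spindle: upright steel spindle, 10 mm across, which moves up and down without turning; origin at the centre of its lower (measuring) face, which gives by 1 mm per 30 N. At the start the face is 52 to 53 mm above the bench, so 2 to 3 mm above a strip on the table.
- thimble (a joint): turn in rad of the thimble (23 mm thick, below the ratchet cap); grows clockwise seen from above and lowers spindle, thimble and cap by 8 mm per turn (1.27 mm per rad). Starts between 2.5 and 3.1; it meets the strip at about 4.7. The thread has 0.03 N m of friction and stays where it is left.
- ratchet (a joint): turn in rad of the ratchet cap relative to the thimble, 0 at the start, clockwise from above positive. A sprung pawl on 12 teeth slips at about 0.05 N m: while the spindle is free the cap takes the thimble along; once it bears on the strip the cap slips and this value grows by 0.52 (one click) at a time. Turning on does no harm.
- ratchet_grip (a point): point on the ratchet cap's axis at the height to grip, about 197 mm above the bench at the start. The cap is a knurled steel cylinder, 18 mm across, 22 mm high, from 13 mm below this point to 9 mm above it; the thimble begins 3 mm below the cap. Nothing stands beside or above it. Turning takes several grasps: turn, let go, go back, take again.
- back_stop (a point): middle of the front face of the back stop, at table height, 20 mm behind the spindle axis; the stop is 44 mm wide, 9 mm high. With the strip home its centre is 45 mm before the axis and its outer 20 mm overhang the table. Head and thimble keep a gripper off within about 65 mm of the axis: lay the strip, held by its middle, on the table short of the stop, then take it by its outer end.

How it is judged:
By the outcome, as a careful person would: the job done as asked, in the order asked, and still so for the second after the job is handed in, with the robot touching nothing.
It also fails if it takes over 72 s, if anything falls off the work surface, if the arm or the gripper's body presses on something with over 40 N, if the wrist force passes 120 N, or if a joint passes its speed limit or range.

## Working session

There is one attempt and no reset: what is moved stays moved. The work goes in short steps, each a Python script; the robot and the scene stay as the last script left them, time stands still between calls to the robot, and variables do not carry over. Pictures are saved under pics/ and viewed, at most 12 in all, crops included, and the job is handed in when it is done.

```bash
mkdir -p pics
python3 - <<'E'
from station import r
import cv2,numpy as np
for n in("side","top"):
    s=r.snapshot(n); cv2.imwrite(f"pics/{n}0.png",s["frame"][:,:,::-1])
    print(n,s["fx"],s["fy"],s["cx"],s["cy"],s["dist_coeffs"],np.round(s["R"],3).tolist(),np.round(s["t"],3), "C",np.round(-np.array(s["R"]).T@s["t"],3))
print(r.sense())
E
```

```text
side 374.87411434324474 374.87411434324474 318.01295128964193 199.99755268629985 [-0.05662798  0.          0.          0.          0.        ] [[-0.976, -0.219, -0.006], [-0.1, 0.472, -0.876], [0.195, -0.854, -0.482]] [0.529 0.223 0.755] C [0.391 0.656 0.562]
top 394.12558017418337 394.12558017418337 323.06012217806636 194.45516276749174 [0.01508331 0.         0.         0.         0.        ] [[0.007, -1.0, -0.002], [-0.983, -0.006, -0.184], [0.184, 0.003, -0.983]] [-0.089  0.562  0.998] C [ 0.37  -0.088  1.084]
{'clock': 0.1, 'joints': array([ 7.08920871e+01,  5.25841291e+00,  7.05746774e+01, -1.81819374e-03,
        1.04266958e+02, -3.24996152e+00]), 'joint_vel': array([-0.03505896, -0.16327501, -0.04283082, -0.01635519,  0.00336161,
        0.03166426]), 'joint_torque': array([ 2.58847991e-03, -4.47860849e+01, -4.07567096e+01,  7.00778584e-02,
        2.85079109e-02, -1.11072666e-04]), 'tcp_pos': array([0.163988  , 0.57720681, 0.40362665]), 'orientation': array([-1.79900013e+02, -3.91188123e-03,  1.64141599e+02]), 'contact_force': array([-0.5309007 ,  0.65673761, -0.21203891]), 'torque': array([-0.00375964,  0.01337764,  0.01527686]), 'gripper_force': 0.0, 'opening': 0.08778933058565838}
```

View pics/side0.png

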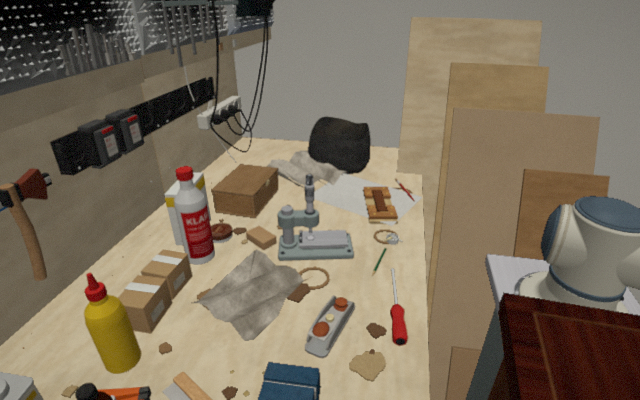

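View pics/top0.png

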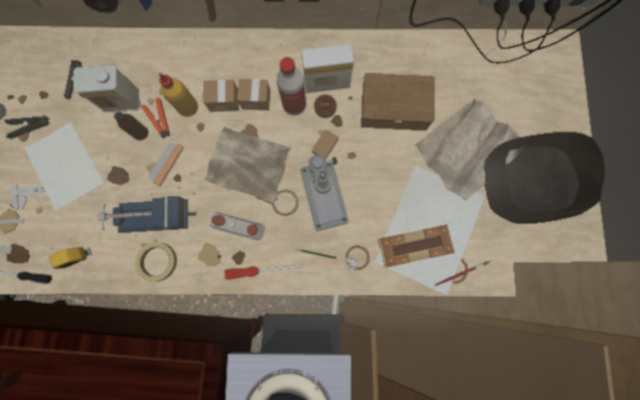

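The side view shows the micrometer at about (312,225) with its cap at (309,182), and the cradle at (380,203). In the top view the micrometer is at (323,195) with its cap near (318,162), and the cradle with the strip is at (418,245). I'll enlarge both areas.

Run:
```python
import cv2
a=cv2.imread("pics/top0.png")[140:280,280:470];b=cv2.imread("pics/side0.png")[160:270,265:415]
def g(im,k,x0,y0,n):
    im=cv2.resize(im,None,fx=k,fy=k,interpolation=cv2.INTER_CUBIC)
    for x in range(0,im.shape[1],10*k): cv2.line(im,(x,0),(x,6),(0,0,255),1); cv2.putText(im,str(x0+x//k),(x,16),0,.35,(0,0,255),1)
    for y in range(0,im.shape[0],10*k): cv2.line(im,(0,y),(6,y),(0,0,255),1); cv2.putText(im,str(y0+y//k),(8,y+4),0,.35,(0,0,255),1)
    cv2.imwrite(n,im)
g(a,4,280,140,"pics/topc.png"); g(b,5,265,160,"pics/sidec.png")
```

```text
(no output)
```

View pics/topc.png

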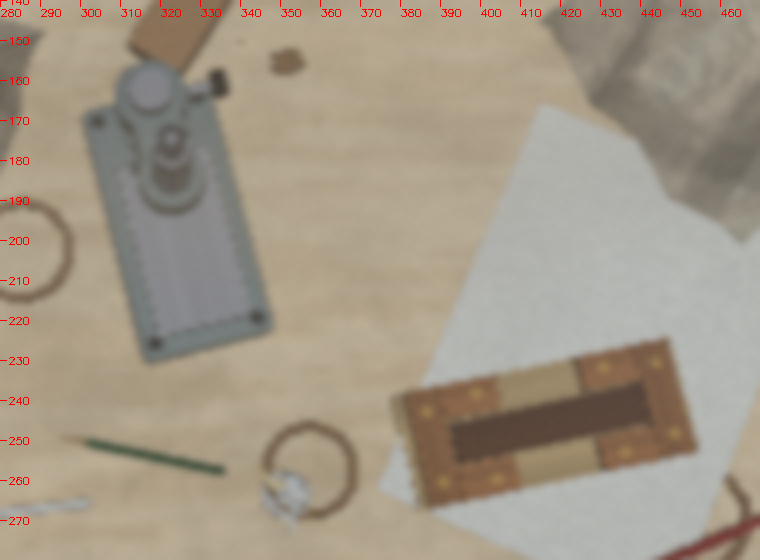

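View pics/sidec.png

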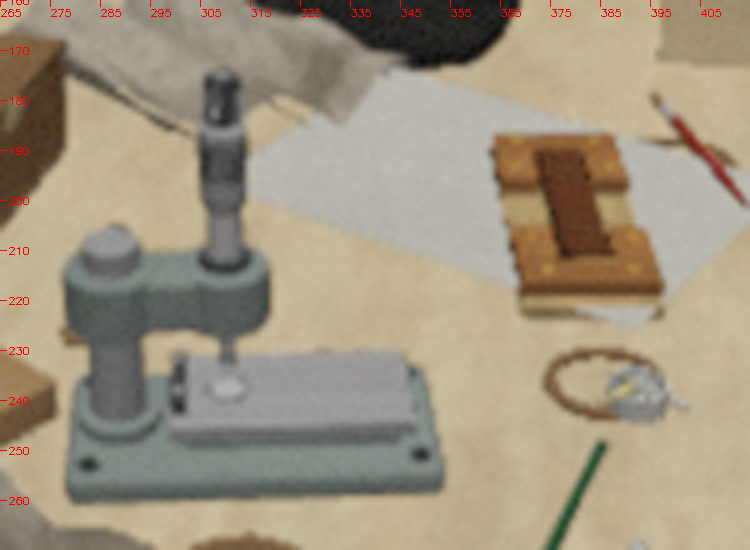

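The top crop shows the cradle corners at crop px (400,394), (668,338), (697,450) and (428,508), with the strip inside them. The column top is at (150,88) and the cap at about (171,137). The side crop shows the cap top at (223,77), the anvil disc at (227,388) and the front table corners at (405,352) and (415,430). Next I fit poses from both views and check them with an overlay.

```bash
cat > h.py <<'E'
from station import r
import cv2,numpy as np
from scipy.optimize import least_squares
def proj(s,X):
    return cv2.projectPoints(np.asarray(X,float).reshape(-1,1,3),cv2.Rodrigues(np.array(s["R"]))[0],np.array(s["t"],float),
      np.array([[s["fx"],0,s["cx"]],[0,s["fy"],s["cy"]],[0,0,1]]),np.array(s["dist_coeffs"]))[0][:,0]
def pose(p,L):
    c,q=np.cos(p[2]),np.sin(p[2]); L=np.asarray(L,float)
    return np.c_[p[0]+c*L[:,0]-q*L[:,1],p[1]+q*L[:,0]+c*L[:,1],L[:,2]+p[3]]
def fit(obs,p0,freez):  # obs: list of (snap, local pts, px)
    f=lambda p:np.concatenate([(proj(s,pose(np.r_[p,0][:4],L))-P).ravel() for s,L,P in obs])
    q=least_squares(f,p0 if freez else p0[:3],x_scale=.1,loss="soft_l1"); return np.r_[q.x,0][:4],f(q.x).reshape(-1,2)
E
cat > m.py <<'E'
from h import *
T=r.snapshot("top");S=r.snapshot("side")
t=lambda a:(np.array(a)+.5)/4-.5+[280,140]
s=lambda a:(np.array(a)+.5)/5-.5+[265,160]
box=lambda a,b,z:np.array([[-a,b,z],[-a,-b,z],[a,-b,z],[a,b,z]])/1e3  # generic corners
# cradle: local x ~ world -y ; corners order: +x+y, +x-y(world), -x-y, -x+y
cr=box(98,40,22)  # yaw~-90deg: local(-a,b)->world(+x,+y)
st=box(65,14,24)
ot=[(T,cr,t([(400,394),(668,338),(697,450),(428,508)])),(S,cr,s([(520,295),(497,137),(612,135),(662,290)]))]
oS=[(T,st,t([(450,428),(642,382),(652,418),(457,462)])),(S,st,s([(560,257),(536,150),(582,150),(613,255)]))]
mt=np.array([[54,0,122],[0,0,206]])/1e3
ms=np.array([[54,0,122],[0,0,206],[0,0,36],[-90,32,36],[-90,-32,36]])/1e3
om=[(T,mt,t([(150,88),(171,137)])),(S,ms,s([(110,237),(223,77),(227,388),(415,430),(405,352)]))]
R={}
for n,o,p0 in(("cradle",ot,[.3,-.35,-1.4,0]),("strip",oS,[.3,-.35,-1.4,0]),("mic",om,[.43,-.09,.2,0])):
    for z in(1,0):
        p,e=fit(o,p0,z); print(n,np.round(p[:2],4),np.degrees(p[2]).round(2),"z",p[3].round(4),"res",e.round(1).tolist() if z==0 else np.abs(e).mean().round(2))
    R[n]=p
np.save("poses.npy",R)
def ov(sn,x0,y0,w,h,k,out):
    im=cv2.resize(sn["frame"][y0:y0+h,x0:x0+w,::-1],None,fx=k,fy=k,interpolation=cv2.INTER_CUBIC)
    def line(P,L,c=(0,255,255)):
        q=(proj(sn,pose(P,L))-[x0,y0]+.5)*k-.5; cv2.polylines(im,[q.round().astype(int)],True,c,1)
    line(R["cradle"],cr);line(R["strip"],st,(0,255,0));m=R["mic"]
    line(m,np.array([[-90,32,36],[-90,-32,36],[28,-32,36],[28,32,36]])/1e3)
    a=np.linspace(0,2*np.pi,30)
    for x,rr,z in((0,9,206),(0,9,184),(0,22,109),(0,22,77),(54,14,122)): line(m,np.c_[x+rr*np.cos(a),rr*np.sin(a),0*a+z]/1e3,(0,0,255))
    return im
cv2.imwrite(out:="pics/ov.png",np.vstack([ov(T,290,140,170,130,3,0)[:, :510],ov(S,265,165,170,70,3,0)[:0]]))
a=ov(T,295,150,170,125,3,0);b=ov(S,265,165,170,100,3,0)[:300]
cv2.imwrite("pics/ov.png",cv2.resize(np.vstack([a,b[:225]]),None,fx=1,fy=1))
E
python3 m.py
```

```text
cradle [ 0.4328 -0.3413] -78.84 z -0.007 res 21.68
cradle [ 0.4323 -0.3339] -78.75 z 0.0 res [[-2.9, -0.8], [-63.5, 43.0], [1.3, 1.0], [61.1, -43.0], [-0.6, -0.5], [33.1, 31.2], [0.3, -0.4], [-34.7, -31.6]]
strip [ 0.4314 -0.338 ] -80.0 z -0.0007 res 13.01
strip [ 0.4313 -0.3377] -79.99 z 0.0 res [[0.3, -2.2], [-45.6, 19.7], [-0.2, 2.5], [46.2, -18.8], [-0.5, -0.3], [14.2, 21.3], [0.3, 0.2], [-14.8, -20.9]]
mic [ 0.5803 -0.083 ] 12.56 z 0.0019 res 0.32
mic [ 0.5807 -0.0842] 13.13 z 0.0 res [[0.8, 0.3], [0.2, 0.6], [-0.2, 0.8], [-0.5, 0.2], [-0.1, 0.7], [-0.1, -0.5], [-0.1, 0.3]]
```

View pics/ov.png

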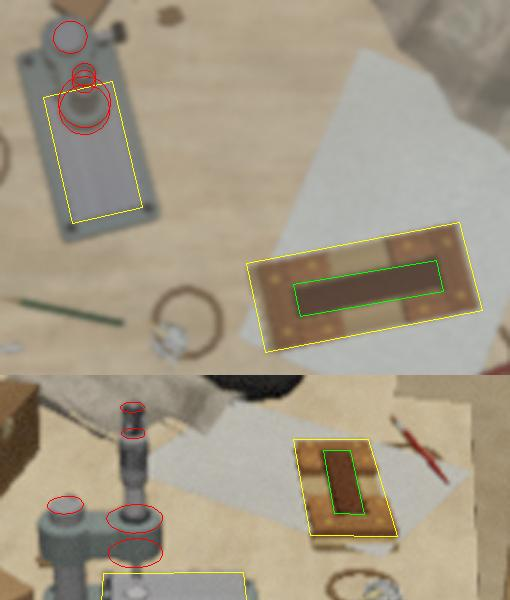

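The overlay fits the strip, cradle and micrometer well. My corner order was swapped, which I fix now, and I refine the micrometer yaw with the base corners.

```bash
sed -i 's/box=lambda.*/box=lambda a,b,z:np.array([[-a,b,z],[a,b,z],[a,-b,z],[-a,-b,z]])\/1e3/' m.py
cat >> m.py <<'E'
def f(q,full=0):
    p=np.r_[q[:3],0]; x0,zb=q[3:5]
    e=[proj(sn,pose(p,L))-P for sn,L,P in om]
    e.append(proj(T,pose(p,[[x0+.184,.047,zb],[x0,.047,zb],[x0,-.047,zb]]))-t([(80,116),(147,364),(274,328)]))
    e.append(proj(S,pose(p,[[x0,.047,0],[x0+.184,.047,0]]))-s([(441,488),(70,501)]))
    return np.concatenate(e).ravel()
q=least_squares(f,np.r_[R["mic"][:3],-.1,.015],x_scale=.1,loss="soft_l1").x
print("mic2",q[:2].round(4),np.degrees(q[2]).round(2),q[3:].round(4),f(q).reshape(-1,2).round(1).tolist())
R["mic"]=np.r_[q[:3],0];np.save("poses.npy",R)
# independent heights: triangulate strip centre, cap top
def tri(a,b):
    g=least_squares(lambda X:np.r_[(proj(T,X)-a).ravel(),(proj(S,X)-b).ravel()],[.45,-.2,.05]); return g.x.round(4)
print("strip top",tri(oS[0][2].mean(0),oS[1][2].mean(0)),"cap top",tri(om[0][2][1],om[1][2][1]),"col top",tri(om[0][2][0],om[1][2][0]))
print(r.inverse_kinematics([*R["strip"][:2],.2],[180,0,np.degrees(R["strip"][2])]))
print(r.inverse_kinematics([*q[:2],.36],[180,0,np.degrees(q[2])]))
E
python3 m.py
```

```text
cradle [ 0.4323 -0.3397] -78.18 z -0.005 res 0.88
cradle [ 0.4321 -0.3342] -78.22 z 0.0 res [[-2.9, -0.3], [1.0, -0.6], [1.5, 0.7], [-3.1, 0.9], [-0.2, -0.5], [-1.9, -1.0], [0.1, -0.5], [0.5, 0.5]]
strip [ 0.4315 -0.3371] -77.67 z 0.0007 res 0.47
strip [ 0.4316 -0.3375] -77.65 z 0.0 res [[0.2, -1.3], [-0.6, 0.1], [-0.3, 1.4], [1.0, 0.6], [0.4, -0.2], [-0.3, 0.2], [-0.6, 0.1], [-0.4, 0.2]]
mic [ 0.5803 -0.083 ] 12.56 z 0.0019 res 0.32
mic [ 0.5807 -0.0842] 13.13 z 0.0 res [[0.8, 0.3], [0.2, 0.6], [-0.2, 0.8], [-0.5, 0.2], [-0.1, 0.7], [-0.1, -0.5], [-0.1, 0.3]]
mic2 [ 0.5809 -0.0852] 15.03 [-0.1022  0.0006] [[0.5, 0.4], [0.6, 0.5], [-0.2, 1.0], [-0.5, -0.0], [-0.0, 0.4], [0.2, -1.5], [-0.6, -0.6], [0.2, -0.3], [-0.4, 0.5], [0.9, 0.9], [0.2, 2.6], [-2.0, 2.3]]
strip top [ 0.4313 -0.3375  0.0227] cap top [ 0.5806 -0.0839  0.2069] col top [ 0.6325 -0.07    0.1256]
[-4.15875496e+01  5.76734963e-01  9.62327759e+01 -2.54444375e-14
  8.31904891e+01  1.26064329e+02]
[-1.16680938e+01  2.97084270e+00  7.73839313e+01 -2.54444375e-14
  9.96452260e+01  6.33027709e+01]
```

Measured heights are strip top about 23–24 mm, cap top about 207 mm and column top about 122–126 mm, all consistent with the text. Now the grasp.

Run:
```python
from h import *
p=np.load("poses.npy",allow_pickle=True).item()["strip"]; x,y=p[:2]; yaw=np.degrees(p[2])
def st(m):
    s=r.sense(); print(m,s["clock"].__round__(2) ,s["tcp_pos"].round(4),s["orientation"].round(1),"F",s["contact_force"].round(1),"op",round(s["opening"],4),"gf",round(s["gripper_force"],1))
r.reach([x,y,.48],[180,0,yaw]); st("above")
r.servo_line([x,y,.23],speed=.2); st("low")
r.servo_line([x,y,.1960],speed=.05); st("at")
r.grab(20); st("grab")
r.servo_line([x,y,.26],speed=.1); st("lift")
s=r.snapshot("side")["frame"];t=r.snapshot("top")["frame"]
cv2.imwrite("pics/g.png",np.hstack([cv2.resize(s[130:280,250:450,::-1],None,fx=2,fy=2),cv2.resize(t[150:300,300:500,::-1],None,fx=2,fy=2)]))
```

```text
above 3.63 [ 0.4319 -0.3371  0.48  ] [-180.     0.   -77.6] F [ 0.4 -0.4 -0.6] op 0.0879 gf 0.0
low 5.03 [ 0.4319 -0.3378  0.2315] [-1.799e+02 -1.000e-01 -7.770e+01] F [ 0.7  0.2 -0. ] op 0.0876 gf 0.0
at 5.87 [ 0.4316 -0.3376  0.1962] [-180.    -0.   -77.7] F [-1.6  0.7  0.3] op 0.0876 gf 0.0
grab 6.82 [ 0.4316 -0.3375  0.196 ] [-180.    -0.   -77.7] F [ 0.1 -0.8  0.2] op 0.0278 gf 20.0
lift 7.61 [ 0.4314 -0.3374  0.2594] [180.    0.  -77.7] F [-0.1  0.5 -0. ] op 0.0281 gf 20.0
```

View pics/g.png

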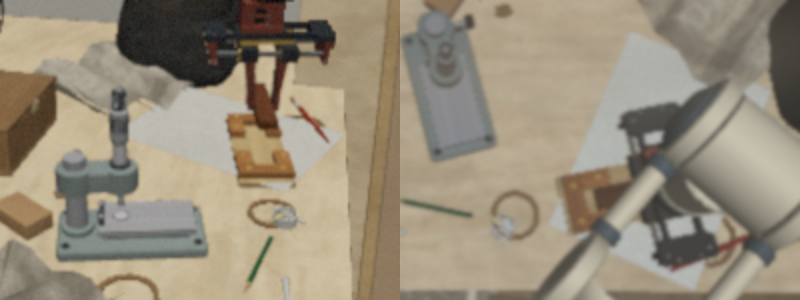

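The strip is held square, hanging above the cradle. Before placing it, I refine the micrometer yaw numerically from its long base and table edges.

Run:
```python
from h import *
from scipy.ndimage import map_coordinates
P=np.load("poses.npy",allow_pickle=True).item()["mic"]; P[2]=np.radians(14)
T=r.snapshot("top");S=r.snapshot("side")
imgs={"T":cv2.imread("pics/top0.png").astype(float),"S":cv2.imread("pics/side0.png").astype(float)}
def edge(k,sn,yl,z,x0,x1,name,w=4):
    im=imgs[k]; pts=proj(sn,pose(P,[[x,yl,z] for x in np.linspace(x0,x1,40)])); d=pts[-1]-pts[0]; d/=np.linalg.norm(d); n=np.array([-d[1],d[0]])
    o=np.arange(-w,w+.01,.1); q=pts[:,None]+o[None,:,None]*n
    pr=sum(np.abs(np.gradient(map_coordinates(cv2.GaussianBlur(im[:,:,c],(0,0),.7),[q[...,1],q[...,0]],order=1),axis=1)) for c in range(3))
    off=o[pr.argmax(1)]; E=pts+off[:,None]*n
    vx,vy,cx,cy=cv2.fitLine(E.astype(np.float32),cv2.DIST_HUBER,0,.01,.01).ravel()
    # yaw such that projected model line parallel
    def g(a):
        p=P.copy();p[2]=a[0];dp=a[1];u=proj(sn,pose(p,[[x0,yl+dp,z],[x1,yl+dp,z]])); return ((u-[cx,cy])@[-vy,vx])
    s=least_squares(g,[P[2],0],x_scale=.01).x
    print(name,"yaw",np.degrees(s[0]).round(2),"dy mm",(s[1]*1e3).round(1),"scatter",np.std((E-[cx,cy])@[-vy,vx]).round(2))
for z in(0.0,.018): 
    edge("T",T,.047,z,-.09,.03,f"T base L z{z}");edge("T",T,-.047,z,-.09,.05,f"T base R z{z}");
edge("T",T,.032,.036,-.085,-.03,"T table L",2.5);edge("T",T,-.032,.036,-.085,-.03,"T table R",2.5)
edge("S",S,.047,0,-.09,.07,"S base bottom");edge("S",S,.032,.036,-.085,.02,"S table near",2.5);edge("S",S,-.032,.036,-.085,-.01,"S table far",2.5)
```

```text
T base L z0.0 yaw 15.29 dy mm 2.3 scatter 0.34
T base R z0.0 yaw 14.23 dy mm -0.4 scatter 0.27
T base L z0.018 yaw 14.98 dy mm 1.9 scatter 0.31
T base R z0.018 yaw 14.44 dy mm 1.3 scatter 0.29
T table L yaw 15.28 dy mm 0.4 scatter 0.29
T table R yaw 15.02 dy mm 1.7 scatter 0.49
S base bottom yaw 15.13 dy mm -6.6 scatter 0.36
S table near yaw 16.07 dy mm 1.5 scatter 0.61
S table far yaw 15.61 dy mm -0.0 scatter 0.88
```

```bash
cat >> h.py <<'E'
M=np.array([.5808,-.0843,np.radians(15.),0])
def W(x,y,z): return pose(M,[[x/1e3,y/1e3,z]])[0]
def st(m):
    s=r.sense(); print(m,round(s["clock"],2),s["tcp_pos"].round(4),s["orientation"].round(1),"F",s["contact_force"].round(1),"Tz",s["torque"].round(3)[2],"op",round(s["opening"],4),"j6",s["joints"][5].round(1)); return s
E
python3 - <<'E'
from h import *
r.reach(W(-125,0,.30),[180,0,15]); st("over")
r.servo_line(W(-125,0,.229),speed=.15); st("low")
r.servo_line(W(-78,0,.227),speed=.1); st("in")
for z in(.2245,.2230,.2222):
    r.servo_line(W(-78,0,z),speed=.03); s=st("down")
    if s["contact_force"][2]>4: break
s=r.snapshot("side")["frame"]
cv2.imwrite("pics/p.png",cv2.resize(s[150:290,240:440,::-1],None,fx=3,fy=3,interpolation=cv2.INTER_CUBIC))
E
```

```text
over 8.93 [ 0.4601 -0.117   0.2998] [180.    0.   14.9] F [ 0.4 -0.2 -0.6] Tz -0.002 op 0.028 j6 56.7
low 9.55 [ 0.4602 -0.117   0.2294] [180.   -0.   14.9] F [-0.8  0.3 -0.2] Tz -0.062 op 0.0276 j6 56.7
in 10.17 [ 0.5055 -0.1045  0.2273] [180.   0.  15.] F [ 0.3 -0.2 -0.3] Tz 0.035 op 0.0282 j6 59.5
down 10.42 [ 0.505  -0.1046  0.2243] [-180.    0.   15.] F [-0.1 -0.2 -0.4] Tz 0.025 op 0.0276 j6 59.5
down 10.67 [ 0.5053 -0.1046  0.2229] [-180.    0.   15.] F [ 0.4  0.2 -0.7] Tz -0.031 op 0.0278 j6 59.5
down 10.92 [ 0.5054 -0.1045  0.2221] [-180.    0.   15.] F [-0.1  0.2 -1.8] Tz -0.011 op 0.0278 j6 59.5
```

View pics/p.png

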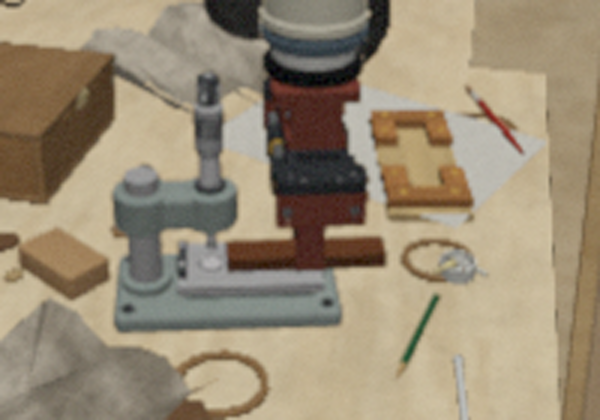

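The strip is just above or on the table and aligned, with its inner end at px (228,255), just before the spindle at (210,245). Next: seat it, release, regrip the outer end and push home.

Run:
```python
from h import *
for z in(.2217,.2212,.2207,.2202):
    r.servo_line(W(-78,0,z),speed=.03); r.wait(.1); s=st("down")
    if abs(s["contact_force"][2])>4: break
z=s["tcp_pos"][2]
r.let_go(); st("open")
z=max(z,.2215)
r.servo_line(W(-130,0,z),speed=.15); r.wait(.1)
r.grab(10); st("regrip")
for x in(-115,-103,-100,-98,-97,-96,-95,-94,-93):
    r.servo_line(W(x,0,z),speed=.06 if x<-102 else .03); s=st(f"push {x}")
    f=np.dot(s["contact_force"][:2],[np.cos(M[2]),np.sin(M[2])]); print("  fx",round(f,1))
    if f<-7: break
a=r.snapshot("side")["frame"]
cv2.imwrite("pics/q.png",cv2.resize(a[190:270,260:400,::-1],None,fx=5,fy=5,interpolation=cv2.INTER_CUBIC))
```

```text
down 11.32 [ 0.5055 -0.1045  0.222 ] [180.  -0.  15.] F [-0.9  0.9  2.7] Tz 0.056 op 0.0281 j6 59.5
down 11.67 [ 0.5055 -0.1045  0.222 ] [180.  -0.  15.] F [-1.9  1.5  5. ] Tz 0.018 op 0.0278 j6 59.5
open 12.7 [ 0.5055 -0.1045  0.2212] [180.  -0.  15.] F [ 1.3 -0.3  0.9] Tz -0.002 op 0.0877 j6 59.5
regrip 14.25 [ 0.4552 -0.118   0.222 ] [180.  -0.  15.] F [-0.7 -0.2 -0.9] Tz -0.024 op 0.0278 j6 56.3
push -115 14.65 [ 0.4702 -0.1139  0.222 ] [-180.   -0.   15.] F [ 0.9 -0.1  0.5] Tz 0.002 op 0.0279 j6 57.3
  fx 0.8
push -103 15.0 [ 0.4817 -0.1108  0.222 ] [-180.   -0.   15.] F [1.3 0.  1.6] Tz -0.028 op 0.0279 j6 58.1
  fx 1.3
push -100 15.25 [ 0.4843 -0.1102  0.222 ] [180.  -0.  15.] F [ 1.  -0.3  0.9] Tz -0.032 op 0.028 j6 58.3
  fx 0.9
push -98 15.5 [ 0.4861 -0.1097  0.222 ] [180.   0.  15.] F [-1.6 -0.5  1.2] Tz -0.01 op 0.0277 j6 58.4
  fx -1.7
push -97 15.75 [ 0.4866 -0.1096  0.222 ] [-1.8e+02  1.0e-01  1.5e+01] F [-5.1 -0.1  4.2] Tz -0.063 op 0.0278 j6 58.4
  fx -5.0
push -96 16.0 [ 0.4871 -0.1095  0.2219] [-180.     0.3   15. ] F [-8.5 -1.3  4.8] Tz -0.031 op 0.028 j6 58.5
  fx -8.6
```

View pics/q.png

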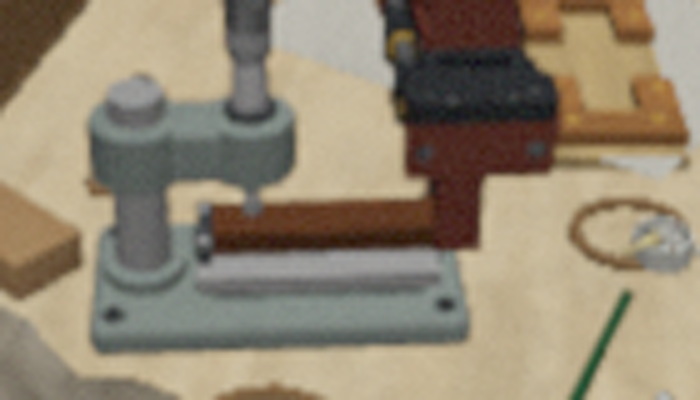

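The strip lies flat on the table under the spindle, with its end at px (212,225) against the stop and the push force rising exactly where expected. I release, square it with a light nudge of the closed fingers, and back away.

Run:
```python
from h import *
r.servo_line(W(-97.5,0,.222),speed=.03)
r.let_go(); st("open"); z=.224
r.servo_line(W(-142,0,z),speed=.15); r.grab(10); s0=st("closed")
for x in(-126,-123,-122,-121,-120,-119,-118,-117,-116):
    r.servo_line(W(x,0,z),speed=.04); s=st(f"nudge {x}")
    f=np.dot(s["contact_force"][:2]-s0["contact_force"][:2],[np.cos(M[2]),np.sin(M[2])])
    if f<-5: break
r.servo_line(W(-145,0,z),speed=.15); r.let_go()
r.servo_line(W(-145,0,.40),speed=.25); st("up")
T=r.snapshot("top");S=r.snapshot("side")
def ov(sn,x0,y0,w,h,k):
    im=cv2.resize(sn["frame"][y0:y0+h,x0:x0+w,::-1],None,fx=k,fy=k,interpolation=cv2.INTER_CUBIC)
    q=(proj(sn,pose(M,np.array([[-110,14,50],[20,14,50],[20,-14,50],[-110,-14,50]])/1e3))-[x0,y0]+.5)*k-.5
    cv2.polylines(im,[q.round().astype(int)],True,(0,255,255),1); return im
cv2.imwrite("pics/n.png",np.hstack([ov(T,295,145,60,100,5),ov(S,270,165,95,100,5)]))
```

```text
open 17.32 [ 0.4866 -0.1095  0.222 ] [180.  -0.  15.] F [-0.3 -0.5 -0.1] Tz 0.005 op 0.088 j6 58.4
closed 19.12 [ 0.4436 -0.1211  0.224 ] [-180.   -0.   15.] F [0.1 0.5 0.1] Tz -0.034 op 0.0005 j6 55.5
nudge -126 19.67 [ 0.4593 -0.1168  0.2239] [-180.    0.   15.] F [-0.3  0.2 -0.2] Tz -0.022 op 0.0008 j6 56.6
nudge -123 19.92 [ 0.462  -0.1161  0.224 ] [180.   0.  15.] F [0.1 0.1 0.3] Tz -0.01 op 0.0006 j6 56.8
nudge -122 20.17 [ 0.4629 -0.1159  0.224 ] [180.  -0.  15.] F [ 0.6  0.9 -0.9] Tz 0.044 op 0.0008 j6 56.9
nudge -121 20.42 [ 0.4639 -0.1156  0.224 ] [180.  -0.  15.] F [-0.2  0.  -0.9] Tz -0.039 op 0.0003 j6 56.9
nudge -120 20.67 [ 0.4645 -0.1155  0.224 ] [-1.8e+02  1.0e-01  1.5e+01] F [-4.9 -0.8  3. ] Tz -0.014 op 0.0007 j6 57.0
up 23.21 [ 0.4407 -0.1218  0.3985] [-1.799e+02  1.000e-01  1.500e+01] F [-0.5  0.6  0.1] Tz -0.011 op 0.088 j6 55.3
```

View pics/n.png

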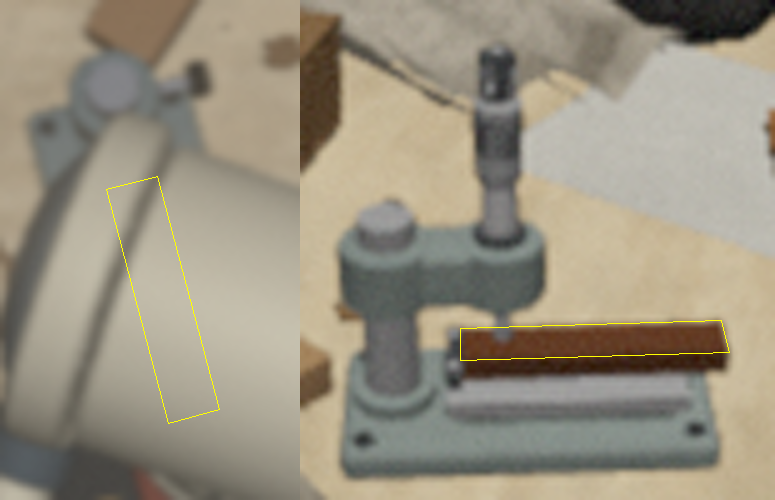

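The nudge touched at exactly the expected spot, so the strip is home: its end sits at px (460,345), against the stop. Now the ratchet cap: first a light grasp to check centring.

```bash
cat >> h.py <<'E'
def J(xy,z,j6):
    j=np.array(r.inverse_kinematics([*xy,z],[180,0,15])); j[5]=j6; return j
E
python3 - <<'E'
from h import *
c=W(0,0,0)[:2]
r.move_joints(J(c,.46,-138)); st("above")
p=r.sense()["orientation"]; 
r.servo_line([*c,.368],speed=.1); st("down")
r.grab(5); r.wait(.2); s=st("grab")
y=np.radians(s["orientation"][2]); print("closing dir",np.sin(y).round(2),-np.cos(y).round(2),"F",[s["contact_force"].round(1), s["torque"].round(2)], "f_close",s["contact_force"]@[np.sin(y),-np.cos(y),0])
a=r.snapshot("side")["frame"]
cv2.imwrite("pics/c.png",cv2.resize(a[130:240,265:375,::-1],None,fx=4,fy=4,interpolation=cv2.INTER_CUBIC))
E
```

```text
above 26.14 [ 0.5808 -0.0843  0.46  ] [-180.    -0.  -143.6] F [0.3 0.2 1.3] Tz -0.01 op 0.0879 j6 -138.0
down 27.21 [ 0.5809 -0.0843  0.369 ] [-1.799e+02  1.000e-01 -1.436e+02] F [-0.6 -0.3  0.1] Tz -0.008 op 0.0879 j6 -138.0
grab 28.48 [ 0.5809 -0.0845  0.368 ] [-180.     0.  -143.6] F [ 2.2 -2.   0.3] Tz 0.053 op 0.0178 j6 -138.0
closing dir -0.59 0.8 F [array([ 2.2, -2. ,  0.3]), array([-0.36, -0.37,  0.05])] f_close -2.9144893573735873
```

View pics/c.png

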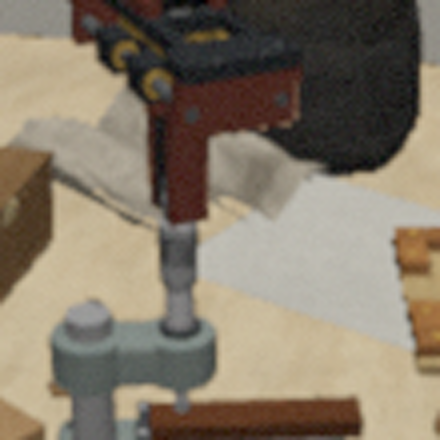

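The fingers hold the cap (opening 17.8 mm) clear of the thimble, with only about 3 N of side force. I shift about 0.6 mm, grip firmly and turn.

Run:
```python
from h import *
c=W(0,0,0)[:2]+np.array([.0004,-.0004])
r.servo_line([*c,.368],speed=.03); r.grab(20); st("grip")
a0=-138
for a in range(-108,133,30):
    t=np.radians(a-a0); r.move_joints(J(c,.368-min(t*.00127,.0024),a)); s=st(f"turn {t:.2f}")
    if np.linalg.norm(s["contact_force"])>30: print("STOP"); break
```

```text
grip 29.0 [ 0.5812 -0.0847  0.368 ] [ 180.    -0.  -143.6] F [ 1.1 -1.8 -0.5] Tz 0.026 op 0.0178 j6 -138.0
turn 0.52 29.57 [ 0.5812 -0.0847  0.3674] [ 180.     0.  -173.4] F [ 1.2 -1.4  1.2] Tz -0.002 op 0.0175 j6 -108.2
turn 1.05 30.13 [ 0.5812 -0.0846  0.3667] [180.    0.  156.6] F [ 1.2 -1.4  1.2] Tz -0.014 op 0.0174 j6 -78.2
turn 1.57 30.7 [ 0.5812 -0.0846  0.3661] [180.   -0.  126.6] F [ 1.2 -0.1  0.6] Tz -0.016 op 0.0177 j6 -48.2
turn 2.09 31.27 [ 0.5813 -0.0846  0.3654] [180.   -0.   96.6] F [ 1.2 -0.5 -0.7] Tz 0.009 op 0.0172 j6 -18.3
turn 2.62 31.83 [ 0.5813 -0.0847  0.3649] [-180.     0.    66.6] F [ 2.9 -0.9 -3.5] Tz 0.031 op 0.0174 j6 11.7
turn 3.14 32.4 [ 0.5813 -0.0848  0.3648] [-180.     0.    36.6] F [ 3.3 -0.4 -7.2] Tz 0.008 op 0.0177 j6 41.7
turn 3.67 32.97 [ 0.5812 -0.0848  0.3649] [-1.8e+02  1.0e-01  6.6e+00] F [ 3.8 -2.4 -8. ] Tz 0.051 op 0.0174 j6 71.7
turn 4.19 33.53 [ 0.5812 -0.0848  0.3649] [ 1.80e+02  1.00e-01 -2.34e+01] F [  3.5  -2.3 -10.3] Tz 0.076 op 0.0174 j6 101.7
turn 4.71 34.1 [ 0.5811 -0.0847  0.365 ] [179.9   0.  -53.4] F [  3.5  -2.8 -10.9] Tz 0.031 op 0.0175 j6 131.7
```

Axial pull rises after about 2.4 rad and then settles, consistent with the spindle bearing and the ratchet slipping (about 4 clicks). One more grasp and turn makes this certain.

Run:
```python
from h import *
c=W(0,0,0)[:2]+np.array([.0008,-.0006]); z=.3645
r.let_go(); r.move_joints(J(c,z,-138)); s0=st("back")
r.grab(25); st("grip")
for a in range(-108,103,30):
    r.move_joints(J(c,z,a)); s=st(f"turn {np.radians(a+138):.2f}")
    if np.linalg.norm(s["contact_force"])>30: print("STOP"); break
r.let_go(); r.wait(.2)
r.servo_line([*c,.47],speed=.15)
r.reach(W(-170,-160,.45),[180,0,15]); st("away")
T=r.snapshot("top");S=r.snapshot("side")
f=lambda s,x,y,w,h:cv2.resize(s["frame"][y:y+h,x:x+w,::-1],None,fx=5,fy=5,interpolation=cv2.INTER_CUBIC)
cv2.imwrite("pics/end.png",np.hstack([f(T,295,145,60,100),f(S,270,165,95,100)]))
```

```text
back 39.16 [ 0.5816 -0.0849  0.3645] [ 180.    -0.  -143.6] F [-0.2 -0.1 -0.3] Tz 0.04 op 0.088 j6 -138.0
grip 40.24 [ 0.5816 -0.0849  0.3645] [-180.     0.  -143.6] F [-0.5 -0.1 -0.5] Tz 0.032 op 0.0174 j6 -138.0
turn 0.52 40.81 [ 0.5816 -0.0849  0.3641] [ 180.    -0.  -173.5] F [ 0.3 -0.2 -2.2] Tz 0.029 op 0.0172 j6 -108.2
turn 1.05 41.38 [ 0.5816 -0.0849  0.3642] [-180.    -0.   156.6] F [ 0.1 -0.4 -2.8] Tz -0.021 op 0.0175 j6 -78.2
turn 1.57 41.94 [ 0.5816 -0.0849  0.3642] [-180.    -0.   126.6] F [ 0.7 -1.2 -2.9] Tz 0.038 op 0.0173 j6 -48.2
turn 2.09 42.51 [ 0.5816 -0.0849  0.3646] [-180.     0.    96.6] F [ 0.5 -0.4 -3.7] Tz 0.005 op 0.0174 j6 -18.3
turn 2.62 43.08 [ 0.5815 -0.0849  0.3646] [-180.     0.    66.6] F [-0.3 -1.  -3.6] Tz -0.013 op 0.0176 j6 11.7
turn 3.14 43.64 [ 0.5816 -0.0849  0.3646] [-180.     0.    36.6] F [ 0.  -1.5 -3.2] Tz -0.009 op 0.0176 j6 41.7
turn 3.67 44.21 [ 0.5816 -0.0849  0.3646] [-180.     0.     6.6] F [ 0.5 -0.3 -3.4] Tz -0.036 op 0.0173 j6 71.7
turn 4.19 44.77 [ 0.5816 -0.0849  0.3646] [-180.     0.   -23.4] F [-1.  -0.5 -2.9] Tz 0.039 op 0.0172 j6 101.7
away 48.0 [ 0.4583 -0.2826  0.4494] [-179.9    0.    15. ] F [0.4 0.1 0.4] Tz 0.038 op 0.0878 j6 39.8
```

View pics/end.png

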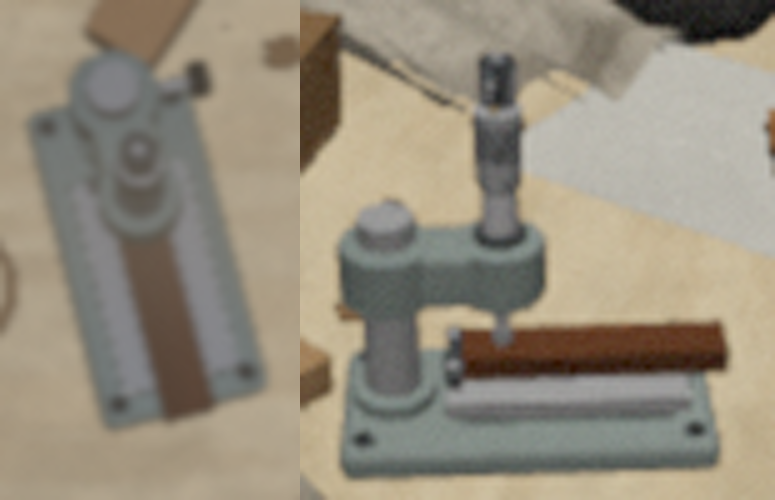

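The final view shows the strip square on the table and against the stop, at side px (460,350). The spindle is down on it at (503,335), and the cap top has dropped from row 45 to 55. In the second grasp the axial force stayed flat over 4.2 rad, so the ratchet was slipping. Handing in.

```bash
python3 -c "
from station import r
print(r.hand_in())"
```

```text
the job is handed in; nothing more can be done
None
```

The job is handed in after about 48 s of robot time: the strip lies flat and home against the back stop, clamped under the spindle, and by the turn angles and forces the ratchet slipped well past three clicks (I could not read the ratchet joint itself).

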